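Feel a spool valve's spring with a push rod

ROBOT

A 6-joint arm with a two-finger parallel gripper is mounted at the origin on the work surface. World frame = base frame: x ahead of the robot, y to its left, z up, the work surface at z = 0. Lengths are in m, angles in degrees, forces in N, time in s.
With the tool pointing down it reaches from about 0.25 to 0.725 m from the base axis. Payload 9.7 kg.
Tool frame: the origin (TCP) lies at the very end of the fingers, on their centre line; the grasp point (between the pads) lies grasp_offset behind it (grasp_offset is the distance from the TCP to the grasp point, in m); z points along the fingers, y is the line along which they close (so a half turn about z gives the same grasp; the last joint's range is limited). The gripper opens to 85 mm and grips with 20 to 120 N. Pads are 22 mm wide; open, the fingers measure 114 mm over their backs; the gripper's body (76 mm by 85 mm) begins 54 mm behind the grasp point. The pads swing forward as they close: fully open they stand 13 mm farther back than shut.
Start: joints at [65.317, 4.979, 10.078, 95.1, 0, 90], TCP at [0.23, 0.5, 0.209] pointing down, gripper open.
Joint ranges: [-179.16, 179.16], [-48.56, 103.87], [-65.8, 70.77], [-126.05, 130.52], [-82.76, 87.17], [-180, 180]. Speed limits (degrees/s): [127.2, 127.2, 147.25, 180, 180, 180].

INTERFACE

Orientations are given as [roll, pitch, yaw] about the fixed x, y, z axes, in that order (R = Rz(yaw) Ry(pitch) Rx(roll)).
In Python, from workcell import get_obs, camera, calibration, job_done, recognise, cut_out, mark_of, grasp_offset gives the robot as it stands.
- The arm moves only by the tool servo_tool, never from a script. Its argument "moves" is a list of rows, each a list of 3 entries, a list of its own where there are three numbers: the turn, a rotation vector about the tool's x, y, z in degrees, then the shift along the tool's x, y, z in m, then the opening in per cent of the stroke, from 0 (shut) to 100 (fully open). In form: [[[ax, ay, az], [x, y, z], claw], ...]. A call has 1 to 12 rows; each row shifts and turns the commanded pose from where the row before left it, along the tool's axes as they then stand; what a row does not reach is not made up. A row lasts 1/10 s, in which the tool goes at most 50 mm and 8.59 degrees, less where a joint would pass 70% of its speed; a pose out of reach is approached as far as the arm can. A call is refused whole if a number of a shift passes 0.05 or a number of a turn 8.59, either way. A call with a gripper value outside its range is refused whole. The fingers move at their own pace and stop on an object; "force" is the grip in N (left out, the last holds). Time passes only in rows, so rows that do not move let the fingers close. It gives the time, the measured TCP pose, the force, the opening and the grip force at its end, in the units of the state.
- get_obs(): the state, without advancing time (a new reading comes with each control period).
- camera(name): name is "scene" or "side" or "wrist"; returns (picture, depth): 400x640x3 uint8, red, green, blue; 400x640 float32, m along the optical axis (not along the pixel's ray), 0 where there is no reading.
- calibration(name): a dict with "camera_matrix" (3x3 intrinsics, pixels), "dist" ([k1, k2, p1, p2, k3] as OpenCV has them; the pictures are not rectified), "R" (3x3) and "t" (3): a world point X has camera coordinates R X + t. Camera axes: x right, y down, z forward; pixel columns grow to the right and rows downward; lengths in m; the calibration is good to about 2 mm. A picture is of the moment at which its call begins: read the wrist's pose just before it. calibration takes no time and is no camera call; for the wrist camera it gives the pose at the moment of the call.
- job_done(): hands the job in; it is judged then, once.
Trained networks look in the newest picture that a camera, given by its name, has taken for a name from the list of things; names that differ only in an ending like _2 or _b are one class to them, and where a whole thing is asked for, a point or a joint stands for the part that bears it (a point fixed in the world has none). Each returns a list of dicts, best first, with "score" (0 to 1); they miss things now and then, are a little off and sometimes report something else, mostly with a low value. They report only what shows in the picture. A call takes as long as a camera call. They do not tell look-alikes from the thing itself.
- recognise(name, camera): "xyz" ([x, y, z] in m, in the coordinates of the camera as it stood for that picture, good to about 4 mm: the middle of the surface that is visible of it).
- cut_out(name, camera): "mask" (400x640 bool, what is visible of it).
- mark_of(name, camera): "xyz" ([x, y, z] in m, in the coordinates of the camera as it stood for that picture, good to about 4 mm: a listed point, or the origin of a listed thing).
The state is a dict: "time": time; "q": joint angles; "qd": joint speeds; "joint_efforts": joint torques, N m; "ee_pos": TCP position; "tcp_rot": TCP orientation; "wrist_force": force on the tool from outside, world axes, zero at the start; "torque": the same for the moment, N m; "opening": finger opening in m; "grasp_force": force on a finger pad.
Only numpy, scipy, OpenCV 4.12 (cv2) and the standard library are available. Lean on these libraries where they do the work, as an engineer would, in place of code of your own. Each camera call takes 0.05 s, during which the arm holds its last target. There are 200 camera calls.

TASK

Take the orange-handled push rod out of its black stand, pass its steel end through the guide eye and down the bore of the tilted valve body until you feel the spring-loaded spool, which sits at an unknown depth. Press the spool with a steady 10 newtons or so (between 6 and 14) for a good full second, never pushing the rod harder than 20 newtons against any of the valve body. Then let go and leave the rod standing in the bore, without disturbing the other things on the bench.

Things in the scene. Friction and masses are not known exactly. Their poses are not given: they have to be found in the camera images.
- rod: push rod, 160 mm long, about 120 g: steel shaft 12 mm thick with a flat chamfered end, a dark collar (17 mm thick, 101 to 107 mm from the end), then a round orange handle 21 mm thick from 107 to 160 mm. Origin at the centre of the steel end, z axis towards the handle. At the start it stands upright, its steel end 38 mm down the hole of the stand.
- rack: black rod stand, block 80 x 100 x 45 mm, fixed, with one 15 mm hole in the middle of its top, 38 mm deep; origin under its centre, z up
- valve: aluminium valve casting, a slab 130 x 150 x 30 mm on a red stand, fixed, tilted 30 degrees: its upper face looks up and to -x of its own frame; about 190 mm high in all. Origin on the bench straight below the bore mouth (mouth 135 mm above the bench). It carries the guide eye, the bore and the spool.
- cartridge: the bore: origin at the centre of its mouth, z axis along it, outwards (30 degrees from vertical). 20 mm wide. Inside is a brass spool, 17 mm thick, whose end lies somewhere 30 to 50 mm below the mouth (not measured: feel for it); it yields along the bore on a spring, about 2.5 N at first and 1 N per mm more, up to 15 mm.
- eye (a point): centre of the outer face of the guide eye: a yellow 44 x 44 mm plate, 6 mm thick, with an 18 mm round hole, square to the bore and on its axis, its outer face 30 mm outside the bore mouth, held by two side posts. Nothing stands further out along the axis.
- solenoid1: dark cylindrical solenoid lying on the bench (70 mm long, 32 mm thick, white nose, steel ear), loose bystander; origin under its middle
- solenoid2: same kind of solenoid, lying near the rod stand, loose bystander
- solenoid3: same kind of solenoid, lying on the robot's side of the valve body, loose bystander
- driver: screwdriver 200 mm long lying at the left, bystander
- cover: small aluminium cover casting 90 x 120 x 45 mm lying at the right, bystander; origin under its centre
Things that resemble listed ones, but are neither listed nor needed, are in the scene too. Leave any green or turquoise look-alike of the rod alone.

How it is judged (in metres and radians):
On the way, in this order (a step that is already met when the one before it is completed fails the run):
1. the rod's end has passed through the guide eye and is at least 5 mm inside the bore (z of rod in the frame of cartridge below -0.005 m and x of rod in the frame of cartridge between -0.011 and 0.011 m and y of rod in the frame of cartridge between -0.011 and 0.011 m and angle between the z axis of rod and the z axis of cartridge, either way round below 0.22 rad), for 0.05 s.
2. the rod presses the spool with 6 to 14 N for a second without a break (z of rod in the frame of cartridge below -0.018 m and x of rod in the frame of cartridge between -0.011 and 0.011 m and y of rod in the frame of cartridge between -0.011 and 0.011 m and angle between the z axis of rod and the z axis of cartridge, either way round below 0.22 rad and contact force between rod and cartridge between 6 and 14 N), for 0.9 s.
At the end, for the whole second after the job is handed in: The rod stands in the bore, released and at rest: its end at least 15 mm below the mouth, within 11 mm of the bore axis, and the rod within 0.22 rad of the bore's direction (z of rod in the frame of cartridge below -0.015 m and x of rod in the frame of cartridge between -0.011 and 0.011 m and y of rod in the frame of cartridge between -0.011 and 0.011 m and angle between the z axis of rod and the z axis of cartridge, either way round below 0.22 rad and linear speed of rod below 0.02 m/s and angular speed of rod below 0.3 rad/s); the robot touches nothing.
It fails at once if the robot pushes the rod with more than 20 N, in touch with it, against the valve body, its guide eye or the spool (contact force between the fingers and rod above 2 N and (contact force between rod and valve above 20 N or contact force between rod and cartridge above 20 N)).
It fails at once if a bystander is moved more than 20 mm (distance of any of solenoid1, solenoid2, solenoid3, driver, cover from where it was at the start of the episode above 0.02 m).
It also fails if it takes over 51 s, if anything falls off the work surface, if the arm or the gripper's body presses on something with over 40 N, if the wrist force passes 120 N, or if a joint passes its speed limit or range.

## Working session

There is one attempt and no reset: what is moved stays moved. The work goes in short steps, Python scripts to look and compute and a tool call to move; the robot and the scene stay as the last step left them, time stands still between calls to the robot, and variables do not carry over. Pictures are saved under pics/ and viewed, at most 10 in all, crops included, and the job is handed in when it is done.

Besides the shell and the picture viewer there is one more tool, called after "Call:" as name(argument=value, ...), one argument or row to a line, values as JSON. servo_tool: Moves the arm, as the interface text tells. Its arguments: {"type":"object","properties":{"moves":{"type":"array"},"force":{"type":"number"}},"required":["moves"]}

```bash
mkdir -p pics; ls
cat > h.py <<'E'
import numpy as np, cv2
from workcell import *
from scipy.spatial.transform import Rotation as Ro
def toworld(c,p):
    return np.array(c["R"]).T@(np.array(p)-np.array(c["t"]))
def px(c,X):
    r,_=cv2.Rodrigues(np.array(c["R"],float)); 
    return cv2.projectPoints(np.array(X,float).reshape(-1,1,3),r,np.array(c["t"],float),np.array(c["camera_matrix"],float),np.array(c["dist"],float))[0].reshape(-1,2)
def cloud(c,d,mask):
    v,u=np.nonzero(mask&(d>0)); z=d[v,u]
    n=cv2.undistortPoints(np.stack([u,v],1).astype(float).reshape(-1,1,2),np.array(c["camera_matrix"],float),np.array(c["dist"],float)).reshape(-1,2)
    P=np.c_[n*z[:,None],z]
    return (P-np.array(c["t"]))@np.array(c["R"])
E
python3 - <<'E'
from h import *
print(get_obs(),grasp_offset)
for n in ("scene","side"):
    p,d=camera(n);c=calibration(n);np.savez(n+".npz",p=p,d=d)
    cv2.imwrite(f"pics/{n}0.png",p[:,:,::-1])
    for t in ("rod","rack","valve","cartridge","eye","solenoid","driver","cover"):
        try:
            for r in mark_of(t if t!="solenoid" else "solenoid1",n)[:4]: print(n,t,round(r["score"],2),toworld(c,r["xyz"]).round(3),px(c,toworld(c,r["xyz"])).round())
        except Exception as e: print(t,e)
print(get_obs()["time"])
E
```

```text
pics
{'time': 0.0, 'q': array([ 6.53173889e+01,  5.01017508e+00,  1.00348611e+01,  9.50966011e+01,
       -2.75492677e-03,  8.99985445e+01]), 'qd': array([ 0.09846697,  0.02781269,  0.00055442,  0.00387222, -0.02858207,
        0.042438  ]), 'joint_efforts': array([-2.32268889e-03, -5.20385027e+01,  4.64805901e+01,  1.63882220e-02,
       -1.37322204e-04, -9.41883457e-06]), 'ee_pos': array([0.22959117, 0.49953098, 0.20869558]), 'tcp_rot': array([-1.79928085e+02,  2.75309776e-03,  1.55318848e+02]), 'wrist_force': array([0.57232166, 0.39557074, 0.09759891]), 'torque': array([-0.00651043,  0.03587141, -0.00757845]), 'grasp_force': 0.0, 'opening': 0.08544894758643606} 0.0187
scene rod 0.49 [ 0.605 -0.228  0.008] [[256. 217.]]
scene rod 0.47 [ 0.702 -0.175 -0.003] [[256. 243.]]
scene rod 0.43 [ 0.613 -0.335 -0.   ] [[229. 210.]]
scene rack 0.82 [ 0.604 -0.23  -0.003] [[256. 218.]]
scene valve 0.69 [ 0.608  0.229 -0.004] [[378. 263.]]
scene eye 0.56 [0.59  0.229 0.163] [[386. 226.]]
scene eye 0.32 [ 0.5   -0.169  0.003] [[284. 202.]]
scene solenoid 0.44 [ 0.499 -0.173  0.004] [[284. 202.]]
[... 253 characters left out ...]
.001] [[232. 176.]]
side rod 0.93 [ 0.605 -0.229  0.004] [[374. 287.]]
side rod 0.63 [ 0.605 -0.333 -0.002] [[399. 320.]]
side rod 0.54 [ 0.704 -0.173  0.   ] [[397. 263.]]
side rack 0.81 [ 0.604 -0.23  -0.002] [[373. 290.]]
side valve 0.64 [0.607 0.228 0.003] [[300. 198.]]
side valve 0.29 [0.591 0.228 0.163] [[293. 151.]]
side eye 0.9 [0.592 0.225 0.162] [[294. 152.]]
side eye 0.36 [ 0.46  -0.421  0.001] [[358. 376.]]
side solenoid 0.78 [ 0.525 -0.    -0.004] [[303. 245.]]
side solenoid 0.77 [ 0.469  0.223 -0.003] [[258. 209.]]
side solenoid 0.7 [ 0.502 -0.169  0.001] [[322. 285.]]
side driver 0.63 [ 0.531  0.425 -0.003] [[258. 178.]]
side cover 0.87 [ 0.463 -0.42   0.002] [[359. 375.]]
0.9
```

View pics/scene0.png

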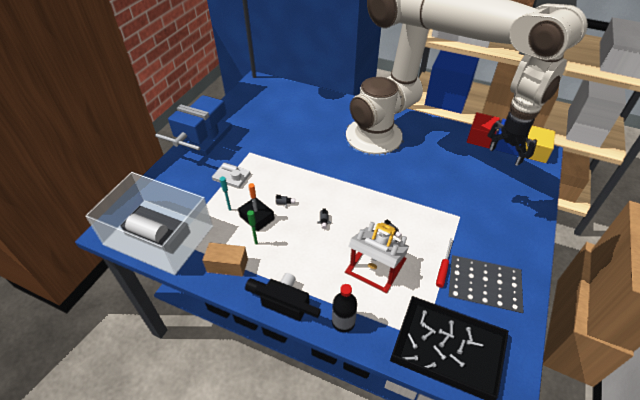

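View pics/side0.png

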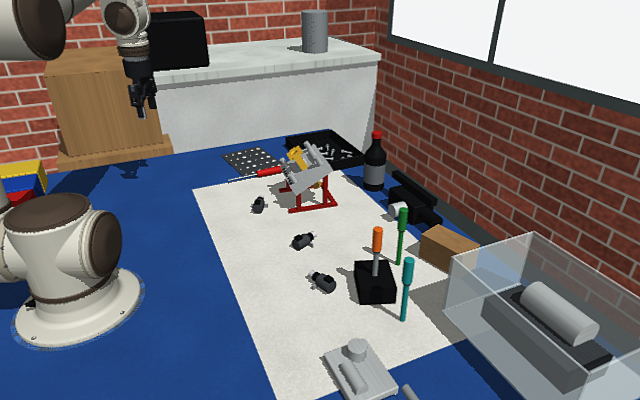

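Run:
```python
from h import *
for n in ("scene","side"):
    f=np.load(n+".npz");c=calibration(n);p,d=f["p"],f["d"]
    h=cv2.cvtColor(p,cv2.COLOR_RGB2HSV)
    print(n,"campos",toworld(c,[0,0,0]).round(2))
    full=np.ones(d.shape,bool)
    for nm,lo,hi in (("orange",(5,150,90),(17,255,255)),("yellow",(20,120,90),(33,255,255))):
        m=cv2.inRange(h,lo,hi)>0
        k,l,s,ce=cv2.connectedComponentsWithStats(m.astype(np.uint8))
        for i in range(1,k):
            if s[i,4]<40: continue
            P=cloud(c,d,l==i)
            print(nm,ce[i].round(),s[i,4],"med",np.median(P,0).round(3),"lo",np.percentile(P,3,0).round(3),"hi",np.percentile(P,97,0).round(3))
            if nm=="yellow":
                q=P[np.abs(P-np.median(P,0)).max(1)<.05]; m0=q.mean(0); print("  normal",np.linalg.svd(q-m0)[2].round(3),m0.round(3))
    # valve slab face
    P=cloud(c,d,full); 
    q=P[(abs(P[:,0]-.6)<.1)&(abs(P[:,1]-.228)<.09)&(P[:,2]>.06)]
    rng=np.random.default_rng(0);best=None
    for _ in range(400):
        a=q[rng.choice(len(q),3,False)];nn=np.cross(a[1]-a[0],a[2]-a[0]);nn/=np.linalg.norm(nn)+1e-12
        inl=abs((q-a[0])@nn)<.002
        if best is None or inl.sum()>best.sum(): best=inl
    s=q[best];m0=s.mean(0);print("plane",np.linalg.svd(s-m0,full_matrices=False)[2][2].round(3),m0.round(3),best.sum(),len(q), s.min(0).round(3),s.max(0).round(3))
```

```text
scene campos [1.42 0.38 1.16]
orange [142.   6.] 147 med [-0.546 -1.672  0.051] lo [-0.648 -1.686  0.03 ] hi [-0.472 -1.66   0.078]
orange [190.   3.] 50 med [-0.987 -1.676 -0.104] lo [-1.061 -1.692 -0.12 ] hi [-0.928 -1.663 -0.084]
orange [202.   8.] 59 med [-1.115 -1.676 -0.18 ] lo [-1.163 -1.688 -0.202] hi [-1.049 -1.657 -0.155]
orange [173.  15.] 92 med [-0.794 -1.676 -0.101] lo [-0.892 -1.69  -0.121] hi [-0.705 -1.661 -0.08 ]
orange [123.  17.] 93 med [-0.391 -1.674  0.054] lo [-0.437 -1.685  0.03 ] hi [-0.33  -1.664  0.077]
orange [186.  19.] 95 med [-0.911 -1.676 -0.183] lo [-1.01  -1.691 -0.201] hi [-0.822 -1.664 -0.156]
orange [197.  22.] 92 med [-1.016 -1.674 -0.252] lo [-1.124 -1.689 -0.272] hi [-0.935 -1.66  -0.229]
orange [132.  27.] 114 med [-0.422 -1.674 -0.024] lo [-0.501 -1.689 -0.048] hi [-0.361 -1.661 -0.   ]
orange [150.  30.] 117 med [-0.551 -1.674 -0.098] lo [-0.667 -1.684 -0.121] hi [-0.47  -1.659 -0.077]
orange [206.  28.] 41 med [-1.098 -1.674 -0.328] lo [-1.159 -1.688 -0.347] hi [-1.051 -1.657 -0.31 ]
orange [142.  49.] 143 med [-0.446 -1.673 -0.175] lo [-0.
[... 9338 characters left out ...]
nge [629. 248.] 142 med [ 1.804 -0.103 -0.33 ] lo [ 1.796 -0.14  -0.358] hi [ 1.809 -0.082 -0.302]
orange [620. 278.] 278 med [ 1.804 -0.119 -0.467] lo [ 1.797 -0.19  -0.486] hi [ 1.812 -0.042 -0.451]
yellow [297. 157.] 242 med [0.598 0.207 0.152] lo [0.575 0.195 0.115] hi [0.619 0.255 0.169]
  normal [[ 0.213 -0.789 -0.576]
 [ 0.55   0.584 -0.597]
 [-0.808  0.189 -0.559]] [0.596 0.214 0.149]
yellow [ 24. 170.] 668 med [-0.146  0.628  0.08 ] lo [-0.207  0.588  0.016] hi [-0.109  0.68   0.084]
  normal [[-0.947  0.227  0.228]
 [ 0.224  0.974 -0.038]
 [-0.231  0.015 -0.973]] [-0.146  0.626  0.076]
plane [ 0.499 -0.066 -0.864] [0.614 0.209 0.115] 557 1699 [0.553 0.141 0.081] [0.679 0.303 0.149]
```

The rod I want is the orange-handled one in the black block: scene (252,190), side (377,239). It could be confused with the green look-alike at scene (252,227) / side (402,222) and the turquoise one at scene (226,193) / side (408,275). The valve with its yellow eye is at scene (386,228). I'll turn and rise first, then check the rod from close by.

Call:
servo_tool(
  moves=[
    [[0,0,8.5],[0,0,-0.01],100],
    [[0,0,8.5],[0,0,-0.01],100],
    [[0,0,8.5],[0,0,-0.01],100],
    [[0,0,8.5],[0,0,-0.01],100],
    [[0,0,8.5],[0,0,-0.01],100],
    [[0,0,8.5],[0,0,-0.01],100],
    [[0,0,8.5],[0,0,-0.01],100],
    [[0,0,8.5],[0,0,-0.01],100],
    [[0,0,8.5],[0,0,-0.01],100],
    [[0,0,8.5],[0,0,-0.01],100],
  ],
)

```text
time: 1.9
ee_pos: [0.2297, 0.4997, 0.3098]
tcp_rot: [-180.0, -0.0, 70.0]
wrist_force: [0.3, 0.4, 0.0]
opening: 0.0855
grasp_force: 0.0
```

```bash
cat >> h.py <<'E'
def plan(p,rpy,n=None,smax=.04,tmax=8):
    o=get_obs(); R0=Ro.from_euler("xyz",o["tcp_rot"],degrees=True); R1=Ro.from_euler("xyz",rpy,degrees=True)
    rv=(R0.inv()*R1).as_rotvec(degrees=True); d=np.array(p)-o["ee_pos"]
    n=n or int(np.ceil(max(np.linalg.norm(d)/smax,np.linalg.norm(rv)/tmax,1)))
    print("t",round(o["time"],2),"q",o["q"].round(1),"pos",o["ee_pos"].round(4),"rpy",o["tcp_rot"].round(2),"total turn",rv.round(2),"n",n)
    dR=Ro.from_rotvec(rv/n,degrees=True)
    R=R0
    for i in range(n):
        R=R*dR
        print([list((rv/n).round(2)),list(R.inv().apply(d/n).round(4)),100])
        if np.linalg.norm(rv)<.5: break
E
python3 - <<'E'
from h import *
plan([.605,-.23,.30],[180,0,69.2])
E
```

```text
t 1.9 q [ 65.3   8.8  25.8 107.    0.  175.4] pos [0.2297 0.4997 0.3098] rpy [-180.     -0.     69.96] total turn [-0.   -0.    0.76] n 21
[[np.float64(-0.0), np.float64(-0.0), np.float64(0.04)], [np.float64(-0.0265), np.float64(0.0287), np.float64(0.0005)], 100]
[[np.float64(-0.0), np.float64(-0.0), np.float64(0.04)], [np.float64(-0.0265), np.float64(0.0287), np.float64(0.0005)], 100]
[[np.float64(-0.0), np.float64(-0.0), np.float64(0.04)], [np.float64(-0.0265), np.float64(0.0287), np.float64(0.0005)], 100]
[[np.float64(-0.0), np.float64(-0.0), np.float64(0.04)], [np.float64(-0.0264), np.float64(0.0288), np.float64(0.0005)], 100]
[[np.float64(-0.0), np.float64(-0.0), np.float64(0.04)], [np.float64(-0.0264), np.float64(0.0288), np.float64(0.0005)], 100]
[[np.float64(-0.0), np.float64(-0.0), np.float64(0.04)], [np.float64(-0.0264), np.float64(0.0288), np.float64(0.0005)], 100]
[[np.float64(-0.0), np.float64(-0.0), np.float64(0.04)], [np.float64(-0.0264), np.float64(0.0288), np.float64(0.0005)], 100]
[[np.float64(-0.0), np.float64(-0.0), np.float64(0.04)], [np.float64(-0.0264), np.floa
[... 957 characters left out ...]
oat64(0.04)], [np.float64(-0.0262), np.float64(0.029), np.float64(0.0005)], 100]
[[np.float64(-0.0), np.float64(-0.0), np.float64(0.04)], [np.float64(-0.0262), np.float64(0.029), np.float64(0.0005)], 100]
[[np.float64(-0.0), np.float64(-0.0), np.float64(0.04)], [np.float64(-0.0262), np.float64(0.029), np.float64(0.0005)], 100]
[[np.float64(-0.0), np.float64(-0.0), np.float64(0.04)], [np.float64(-0.0262), np.float64(0.029), np.float64(0.0005)], 100]
[[np.float64(-0.0), np.float64(-0.0), np.float64(0.04)], [np.float64(-0.0262), np.float64(0.029), np.float64(0.0005)], 100]
[[np.float64(-0.0), np.float64(-0.0), np.float64(0.04)], [np.float64(-0.0261), np.float64(0.029), np.float64(0.0005)], 100]
```

Call:
servo_tool(
  moves=[
    [[0,0,0],[-0.026,0.029,0],100],
    [[0,0,0],[-0.026,0.029,0],100],
    [[0,0,0],[-0.026,0.029,0],100],
    [[0,0,0],[-0.026,0.029,0],100],
    [[0,0,0],[-0.026,0.029,0],100],
    [[0,0,0],[-0.026,0.029,0],100],
    [[0,0,0],[-0.026,0.029,0],100],
    [[0,0,0],[-0.026,0.029,0],100],
    [[0,0,0],[-0.026,0.029,0],100],
    [[0,0,0],[-0.026,0.029,0],100],
    [[0,0,0],[-0.026,0.029,0],100],
  ],
)

```text
time: 3.0
ee_pos: [0.4342, 0.1215, 0.3096]
tcp_rot: [180.0, -0.0, 70.3]
wrist_force: [0.5, 0.5, 0.2]
opening: 0.0854
grasp_force: 0.0
```

Call:
servo_tool(
  moves=[
    [[0,0,0],[-0.026,0.029,0],100],
    [[0,0,0],[-0.026,0.029,0],100],
    [[0,0,0],[-0.026,0.029,0],100],
    [[0,0,0],[-0.026,0.029,0],100],
    [[0,0,0],[-0.026,0.029,0],100],
    [[0,0,0],[-0.026,0.029,0],100],
    [[0,0,0],[-0.026,0.029,0],100],
    [[0,0,0],[0,0,0],100],
  ],
)

```text
time: 3.8
ee_pos: [0.5649, -0.1203, 0.3073]
tcp_rot: [-179.9, 0.1, 70.1]
wrist_force: [0.7, 0.3, -1.1]
opening: 0.0855
grasp_force: 0.0
```

Run:
```python
from h import *
p,d=camera("wrist");c=calibration("wrist")
cv2.imwrite("pics/w1.png",p[:,:,::-1])
print("cam",toworld(c,[0,0,0]).round(3),"tcp px",px(c,[get_obs()["ee_pos"]]).round())
for t in ("rod","rack"):
    for r in mark_of(t,"wrist")[:3]: print(t,round(r["score"],2),toworld(c,r["xyz"]).round(4))
h=cv2.cvtColor(p,cv2.COLOR_RGB2HSV); m=cv2.inRange(h,(5,150,60),(17,255,255))
k,l,s,ce=cv2.connectedComponentsWithStats(m)
for i in range(1,k):
    if s[i,4]>100:
        P=cloud(c,d,l==i); T=P[P[:,2]>.160]
        print(ce[i].round(),s[i,4],"all",P.min(0).round(4),P.max(0).round(4),"top mean",len(T),T.mean(0).round(4), (T.min(0)/2+T.max(0)/2).round(4))
plan([.605,-.23,.3],[180,0,69.5])
```

```text
cam [ 0.591 -0.041  0.472] tcp px [[325. 241.]]
rod 0.82 [ 0.5981 -0.2226  0.0072]
rod 0.77 [ 0.696  -0.1721  0.0013]
rod 0.71 [ 0.6035 -0.3366  0.003 ]
rack 0.76 [ 0.6038 -0.2296  0.0031]
[395. 257.] 265 all [ 0.5932 -0.3325  0.0166] [ 0.6136 -0.2168  0.1686] top mean 262 [ 0.6029 -0.2262  0.167 ] [ 0.6029 -0.2267  0.1667]
t 3.95 q [-11.7  12.6  30.1 107.5   0.   98. ] pos [ 0.5634 -0.1166  0.3093] rpy [-1.7997e+02 -1.0000e-02  7.0290e+01] total turn [-0.03 -0.01  0.79] n 4
[[np.float64(-0.01), np.float64(-0.0), np.float64(0.2)], [np.float64(-0.0231), np.float64(0.0194), np.float64(0.0023)], 100]
[[np.float64(-0.01), np.float64(-0.0), np.float64(0.2)], [np.float64(-0.023), np.float64(0.0195), np.float64(0.0023)], 100]
[[np.float64(-0.01), np.float64(-0.0), np.float64(0.2)], [np.float64(-0.023), np.float64(0.0196), np.float64(0.0023)], 100]
[[np.float64(-0.01), np.float64(-0.0), np.float64(0.2)], [np.float64(-0.0229), np.float64(0.0197), np.float64(0.0023)], 100]
```

View pics/w1.png

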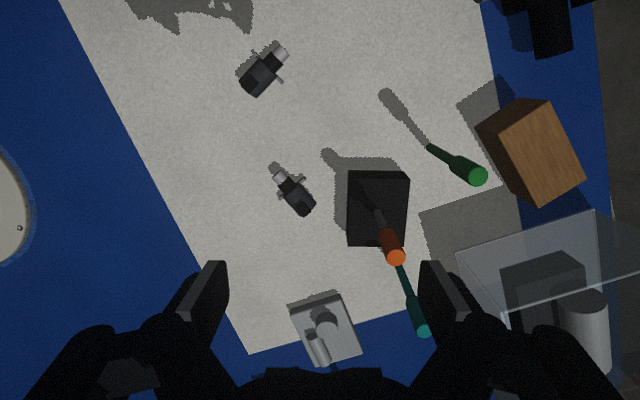

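The wrist picture shows the orange handle top at (395,257), measured at (0.603, -0.227, 0.167), which matches the expected 0.167 m height. Green is at (478,176) and turquoise at (424,330). I'll check the clear box on the right, then go down.

```bash
cat >> h.py <<'E'
def ray(c,uv,z):
    n=cv2.undistortPoints(np.array([[uv]],float),np.array(c["camera_matrix"],float),np.array(c["dist"],float)).ravel()
    R=np.array(c["R"]);o=toworld(c,[0,0,0]);v=R.T@np.r_[n,1]
    return o+v*(z-o[2])/v[2]
E
python3 - <<'E'
from h import *
for n,pts in (("side",[(443,268),(445,330),(532,232)]),("scene",[(206,190),(200,222),(134,172)]),("wrist",[(455,255),(595,208)])):
    c=calibration(n)
    for q in pts: print(n,q,*[ray(c,q,z).round(3) for z in (0,.1,.15)])
plan([.603,-.2272,.26],[180,0,69.5],n=5)
E
```

```text
side (443, 268) [ 0.796 -0.234  0.   ] [ 0.706 -0.329  0.1  ] [ 0.661 -0.377  0.15 ]
side (445, 330) [ 0.675 -0.396  0.   ] [ 0.603 -0.468  0.1  ] [ 0.566 -0.503  0.15 ]
side (532, 232) [ 1.112 -0.207  0.   ] [ 0.976 -0.306  0.1  ] [ 0.908 -0.356  0.15 ]
scene (206, 190) [ 0.561 -0.47   0.   ] [ 0.634 -0.397  0.1  ] [ 0.671 -0.361  0.15 ]
scene (200, 222) [ 0.701 -0.401  0.   ] [ 0.763 -0.334  0.1  ] [ 0.794 -0.3    0.15 ]
scene (134, 172) [ 0.592 -0.787  0.   ] [ 0.663 -0.687  0.1  ] [ 0.698 -0.637  0.15 ]
wrist (455, 255) [ 0.701 -0.355  0.   ] [ 0.677 -0.289  0.1  ] [ 0.666 -0.255  0.15 ]
wrist (595, 208) [ 0.924 -0.35   0.   ] [ 0.853 -0.284  0.1  ] [ 0.818 -0.252  0.15 ]
t 3.95 q [-11.7  12.6  30.1 107.5   0.   98. ] pos [ 0.5634 -0.1166  0.3093] rpy [-1.7997e+02 -1.0000e-02  7.0290e+01] total turn [-0.03 -0.01  0.79] n 5
[[np.float64(-0.01), np.float64(-0.0), np.float64(0.16)], [np.float64(-0.0181), np.float64(0.015), np.float64(0.0098)], 100]
[[np.float64(-0.01), np.float64(-0.0), np.float64(0.16)], [np.float64(-0.0181), np.float64(0.015), np.float64(0.0098)], 100]
[[np.float64(-0.01), np.float64(-0.0), np.float64(0.16)], [np.float64(-0.018), np.float64(0.0151), np.float64(0.0098)], 100]
[[np.float64(-0.01), np.float64(-0.0), np.float64(0.16)], [np.float64(-0.018), np.float64(0.0151), np.float64(0.0098)], 100]
[[np.float64(-0.01), np.float64(-0.0), np.float64(0.16)], [np.float64(-0.0179), np.float64(0.0152), np.float64(0.0099)], 100]
```

Call:
servo_tool(
  moves=[
    [[0,0,0],[-0.018,0.015,0.01],100],
    [[0,0,0],[-0.018,0.015,0.01],100],
    [[0,0,0],[-0.018,0.015,0.01],100],
    [[0,0,0],[-0.018,0.015,0.01],100],
    [[0,0,0],[-0.018,0.015,0.01],100],
    [[0,0,0],[0,0,0],100],
    [[0,0,0],[0,0,0],100],
  ],
)

```text
time: 4.65
ee_pos: [0.6036, -0.2257, 0.2598]
tcp_rot: [-180.0, -0.0, 70.3]
wrist_force: [-0.7, -0.2, -0.0]
opening: 0.0854
grasp_force: 0.0
```

Run:
```python
from h import *
p,d=camera("wrist");c=calibration("wrist")
h=cv2.cvtColor(p,cv2.COLOR_RGB2HSV); m=cv2.inRange(h,(5,150,60),(17,255,255))
P=cloud(c,d,m>0);P=P[P[:,2]>.1]
T=P[P[:,2]>.163]
print(len(P),"top",len(T),T.mean(0).round(4),(T.min(0)/2+T.max(0)/2).round(4),T.min(0).round(4),T.max(0).round(4))
plan([.603,-.2272,.122],[180,0,69.5],n=5)
```

```text
668 top 460 [ 0.6039 -0.228   0.1669] [ 0.6038 -0.2282  0.166 ] [ 0.5937 -0.2382  0.1631] [ 0.6139 -0.2182  0.1688]
t 4.7 q [-20.5  20.7  34.5 103.7   0.   89.1] pos [ 0.6037 -0.2255  0.2603] rpy [ 1.7996e+02 -1.0000e-02  7.0370e+01] total turn [ 0.04 -0.01  0.87] n 5
[[np.float64(0.01), np.float64(-0.0), np.float64(0.17)], [np.float64(-0.0004), np.float64(-0.0), np.float64(0.0277)], 100]
[[np.float64(0.01), np.float64(-0.0), np.float64(0.17)], [np.float64(-0.0004), np.float64(-0.0), np.float64(0.0277)], 100]
[[np.float64(0.01), np.float64(-0.0), np.float64(0.17)], [np.float64(-0.0004), np.float64(-0.0), np.float64(0.0277)], 100]
[[np.float64(0.01), np.float64(-0.0), np.float64(0.17)], [np.float64(-0.0004), np.float64(-0.0), np.float64(0.0277)], 100]
[[np.float64(0.01), np.float64(-0.0), np.float64(0.17)], [np.float64(-0.0004), np.float64(-0.0), np.float64(0.0277)], 100]
```

Call:
servo_tool(
  moves=[
    [[0,0,0],[-0.0025,0.001,0.02],100],
    [[0,0,0],[0,0,0.03],100],
    [[0,0,0],[0,0,0.03],100],
    [[0,0,0],[0,0,0.03],100],
    [[0,0,0],[0,0,0.028],100],
    [[0,0,0],[0,0,0],100],
    [[0,0,0],[0,0,0],100],
  ],
)

```text
time: 5.4
ee_pos: [0.604, -0.2285, 0.123]
tcp_rot: [179.9, -0.0, 70.4]
wrist_force: [-0.6, 0.4, 0.4]
opening: 0.0853
grasp_force: 0.0
```

Call:
servo_tool(
  moves=[
    [[0,0,0],[0,0,0],0],
    [[0,0,0],[0,0,0],0],
    [[0,0,0],[0,0,0],0],
    [[0,0,0],[0,0,0],0],
    [[0,0,0],[0,0,0],0],
    [[0,0,0],[0,0,0],0],
    [[0,0,0],[0,0,0],0],
    [[0,0,0],[0,0,0],0],
  ],
  force=60,
)

```text
time: 6.2
ee_pos: [0.6042, -0.2296, 0.122]
tcp_rot: [179.9, 0.0, 70.3]
wrist_force: [-0.6, -0.4, 5.6]
opening: 0.019
grasp_force: 58.6
```

Call:
servo_tool(
  moves=[
    [[0,0,0],[0,0,-0.01],0],
    [[0,0,0],[0,0,-0.02],0],
    [[0,0,0],[0,0,-0.02],0],
    [[0,0,0],[0,0,-0.025],0],
    [[0,0,0],[0,0,-0.025],0],
    [[0,0,0],[0,0,-0.025],0],
    [[0,0,0],[0,0,-0.025],0],
    [[0,0,0],[0,0,-0.025],0],
    [[0,0,0],[0,0,-0.025],0],
    [[0,0,0],[0,0,0],0],
    [[0,0,0],[0,0,0],0],
  ],
)

```text
time: 7.3
ee_pos: [0.6043, -0.2295, 0.3211]
tcp_rot: [180.0, -0.0, 70.3]
wrist_force: [0.3, 0.2, -1.1]
opening: 0.0187
grasp_force: 59.0
```

Run:
```python
from h import *
o=get_obs();print(o["time"],o["ee_pos"],o["wrist_force"].round(1),o["torque"].round(2),o["opening"],o["grasp_force"])
p,d=camera("wrist");c=calibration("wrist");cv2.imwrite("pics/w2.png",p[:,:,::-1]); np.savez("w2.npz",p=p,d=d)
cs=calibration("side");p2,d2=camera("side");c2=calibration("scene");p3,d3=camera("scene")
e=o["ee_pos"]; u,v=px(cs,e-[0,0,.05])[0].astype(int);u2,v2=px(c2,e-[0,0,.05])[0].astype(int);print(u,v,u2,v2)
def crop(p,u,v): 
    a,b=max(u-60,0),max(v-60,0); return cv2.resize(p[b:b+120,a:a+120,::-1],(400,400),interpolation=cv2.INTER_CUBIC)
cv2.imwrite("pics/c2.png",np.hstack([crop(p2,u,v),crop(p3,u2,v2)]))
```

```text
7.3 [ 0.60428014 -0.22952572  0.32113739] [ 0.3  0.2 -1.1] [ 0.01  0.02 -0.01] 0.01869798361701801 58.957886695861816
380 184 246 160
```

View pics/c2.png

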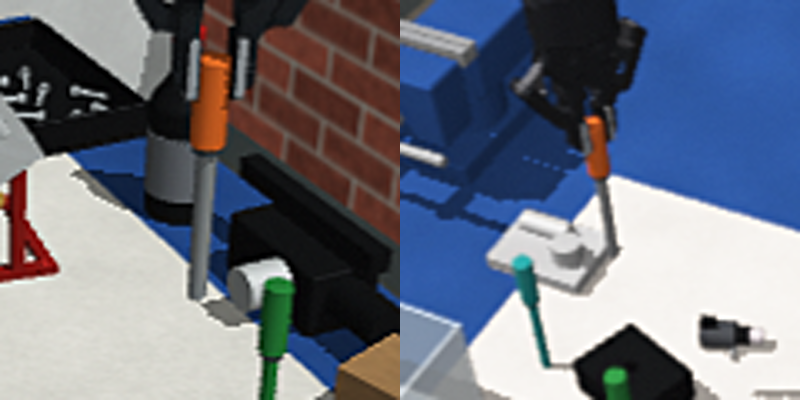

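View pics/w2.png

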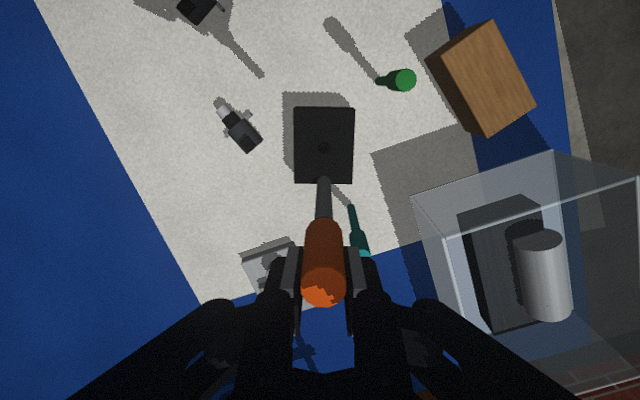

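The rod is held and hanging almost straight: its orange handle is at wrist (322,270) and the tip is near (323,180). I'll measure its axis in the tool frame.

```bash
cat >> h.py <<'E'
from scipy.optimize import least_squares
def rodfit(views,verbose=True):
    """views: list of (c,d); returns tip & direction (to handle) in tool frame"""
    o=get_obs();R=Ro.from_euler("xyz",o["tcp_rot"],degrees=True).as_matrix()
    Q=[]
    for c,d in views:
        P=(cloud(c,d,np.ones(d.shape,bool))-o["ee_pos"])@R
        s=P[(P[:,2]>.012)&(P[:,2]<.13)&(np.hypot(P[:,0],P[:,1])<.016)]
        if verbose: print("n",len(s),"zmax",np.percentile(s[:,2],99).round(4) if len(s) else 0)
        Q.append(s[(s[:,2]<.105)])
    def res(a):
        r=[]
        for s in Q:
            r.append((np.hypot(s[:,0]-a[0]-a[2]*s[:,2],s[:,1]-a[1]-a[3]*s[:,2])-.006)/np.sqrt(len(s)+1))
        return np.concatenate(r)*1000
    f=least_squares(res,[0,0,0,0],loss="soft_l1")
    print("axis x,y at tcp mm",(f.x[:2]*1e3).round(2),"slope deg",np.degrees(f.x[2:]).round(2),"at z=.115",((f.x[:2]+.115*f.x[2:])*1e3).round(2),"cost",f.cost)
    return f.x
E
python3 - <<'E'
from h import *
V=[]
for n in ("wrist","side","scene"):
    p,d=camera(n);V.append((calibration(n),d))
rodfit(V)
for v in V: rodfit([v],False)
E
```

```text
n 645 zmax 0.1115
n 272 zmax 0.1137
n 91 zmax 0.109
axis x,y at tcp mm [ 0.94 -0.95] slope deg [0.02 0.46] at z=.115 [ 0.97 -0.02] cost 2.3516783334559443
axis x,y at tcp mm [ 0.63 -1.27] slope deg [-0.35 -0.03] at z=.115 [-0.07 -1.34] cost 0.08882751407023037
axis x,y at tcp mm [ 0.75 -0.75] slope deg [0.49 0.42] at z=.115 [1.74 0.09] cost 0.7041210502507362
axis x,y at tcp mm [ 1.77 -1.13] slope deg [-0.4  0.9] at z=.115 [0.97 0.69] cost 1.1771076679211692
```

```bash
cat >> h.py <<'E'
az=np.radians(-7.5); A=np.array([-.5*np.cos(az),-.5*np.sin(az),.8660254])
RT=np.c_[[-np.sin(az),np.cos(az),0],np.cross(-A,[-np.sin(az),np.cos(az),0]),-A]
EYE=np.array([.592,.229,.1615]); RPY=Ro.from_matrix(RT).as_euler("xyz",degrees=True)
E
python3 - <<'E'
from h import *
print(RPY)
plan(EYE+A*.184,RPY,n=16)
E
```

```text
[149.99999989   0.          82.5       ]
t 7.6 q [-20.8  25.6  48.2 112.7   0.   88.9] pos [ 0.6037 -0.2293  0.3206] rpy [-179.92   -0.     70.32] total turn [-29.97   3.18 -11.91] n 16
[[np.float64(-1.87), np.float64(0.2), np.float64(-0.74)], [np.float64(0.0257), np.float64(-0.0156), np.float64(-0.0004)], 100]
[[np.float64(-1.87), np.float64(0.2), np.float64(-0.74)], [np.float64(0.0259), np.float64(-0.0153), np.float64(-0.0008)], 100]
[[np.float64(-1.87), np.float64(0.2), np.float64(-0.74)], [np.float64(0.0261), np.float64(-0.0149), np.float64(-0.0012)], 100]
[[np.float64(-1.87), np.float64(0.2), np.float64(-0.74)], [np.float64(0.0263), np.float64(-0.0145), np.float64(-0.0016)], 100]
[[np.float64(-1.87), np.float64(0.2), np.float64(-0.74)], [np.float64(0.0265), np.float64(-0.0141), np.float64(-0.002)], 100]
[[np.float64(-1.87), np.float64(0.2), np.float64(-0.74)], [np.float64(0.0267), np.float64(-0.0137), np.float64(-0.0024)], 100]
[[np.float64(-1.87), np.float64(0.2), np.float64(-0.74)], [np.float64(0.0269), np.float64(-0.0133), np.float64(-0.0027)], 100]
[[np.float64(-1.87), np.fl
[... 414 characters left out ...]
p.float64(0.0276), np.float64(-0.0114), np.float64(-0.0039)], 100]
[[np.float64(-1.87), np.float64(0.2), np.float64(-0.74)], [np.float64(0.0277), np.float64(-0.0109), np.float64(-0.0042)], 100]
[[np.float64(-1.87), np.float64(0.2), np.float64(-0.74)], [np.float64(0.0279), np.float64(-0.0104), np.float64(-0.0045)], 100]
[[np.float64(-1.87), np.float64(0.2), np.float64(-0.74)], [np.float64(0.028), np.float64(-0.0099), np.float64(-0.0047)], 100]
[[np.float64(-1.87), np.float64(0.2), np.float64(-0.74)], [np.float64(0.0282), np.float64(-0.0094), np.float64(-0.0049)], 100]
[[np.float64(-1.87), np.float64(0.2), np.float64(-0.74)], [np.float64(0.0283), np.float64(-0.0088), np.float64(-0.0051)], 100]
```

Call:
servo_tool(
  moves=[
    [[-1.87,0.2,-0.74],[0.0257,-0.0156,-0.0005],0],
    [[-1.87,0.2,-0.74],[0.0259,-0.0153,-0.001],0],
    [[-1.87,0.2,-0.74],[0.0261,-0.015,-0.001],0],
    [[-1.87,0.2,-0.74],[0.0263,-0.0145,-0.0015],0],
    [[-1.87,0.2,-0.74],[0.0265,-0.014,-0.002],0],
    [[-1.87,0.2,-0.74],[0.0267,-0.0137,-0.0025],0],
    [[-1.87,0.2,-0.74],[0.027,-0.0133,-0.0027],0],
    [[-1.87,0.2,-0.74],[0.027,-0.0128,-0.003],0],
  ],
)

```text
time: 8.4
ee_pos: [0.5548, 0.0075, 0.3245]
tcp_rot: [164.9, -0.8, 76.4]
wrist_force: [0.6, 0.4, -0.7]
opening: 0.0193
grasp_force: 59.0
```

Call:
servo_tool(
  moves=[
    [[-1.87,0.2,-0.74],[0.0272,-0.0124,-0.0034],0],
    [[-1.87,0.2,-0.74],[0.0274,-0.012,-0.0037],0],
    [[-1.87,0.2,-0.74],[0.0276,-0.0114,-0.004],0],
    [[-1.87,0.2,-0.74],[0.0277,-0.011,-0.0042],0],
    [[-1.87,0.2,-0.74],[0.028,-0.0104,-0.0045],0],
    [[-1.87,0.2,-0.74],[0.028,-0.01,-0.0047],0],
    [[-1.87,0.2,-0.74],[0.0282,-0.0094,-0.005],0],
    [[-1.87,0.2,-0.74],[0.0283,-0.0088,-0.005],0],
    [[0,0,0],[0,0,0],0],
    [[0,0,0],[0,0,0],0],
    [[0,0,0],[0,0,0],0],
  ],
)

```text
time: 9.5
ee_pos: [0.5071, 0.2418, 0.3282]
tcp_rot: [150.0, -0.0, 82.4]
wrist_force: [-0.3, -0.9, -0.8]
opening: 0.0191
grasp_force: 59.1
```

Run:
```python
from h import *
plan(EYE+A*.184,RPY,n=1)
V=[]
for n in ("wrist","side","scene"):
    p,d=camera(n);c=calibration(n);V.append((c,d));np.savez(n+"3.npz",p=p,d=d)
    if n=="wrist": cv2.imwrite("pics/w3.png",p[:,:,::-1]); print("eye px",px(c,[EYE]).round(1),"tip px",px(c,[get_obs()["ee_pos"]-A*.114]).round(1))
    for t in ("eye","cartridge"):
        for r in mark_of(t,n)[:2]: print(n,t,round(r["score"],2),toworld(c,r["xyz"]).round(4))
rodfit(V)
for v in V: rodfit([v],False)
```

```text
t 9.5 q [ 36.4 -15.   -0.9  81.5 -20.3 129.9] pos [0.5071 0.2418 0.3282] rpy [ 1.4998e+02 -1.0000e-02  8.2420e+01] total turn [ 0.02  0.03 -0.08] n 1
[[np.float64(0.02), np.float64(0.03), np.float64(-0.08)], [np.float64(-0.0016), np.float64(-0.009), np.float64(0.0033)], 100]
eye px [[315.8 164.2]] tip px [[324.7 182.2]]
wrist eye 0.88 [0.5935 0.2297 0.1586]
side eye 0.84 [0.5899 0.2279 0.1633]
n 643 zmax 0.1103
n 146 zmax 0.1126
n 145 zmax 0.1125
axis x,y at tcp mm [ 0.27 -0.36] slope deg [ 0.12 -0.16] at z=.115 [ 0.52 -0.68] cost 3.8084252741653426
axis x,y at tcp mm [ 0.36 -1.46] slope deg [-0.24  0.02] at z=.115 [-0.12 -1.43] cost 0.07658268170184335
axis x,y at tcp mm [-1.02 -0.76] slope deg [1.19 0.53] at z=.115 [1.38 0.3 ] cost 1.4470471001312282
axis x,y at tcp mm [2.57 0.32] slope deg [-1.12 -0.51] at z=.115 [ 0.31 -0.69] cost 1.7745919557975922
```

View pics/w3.png

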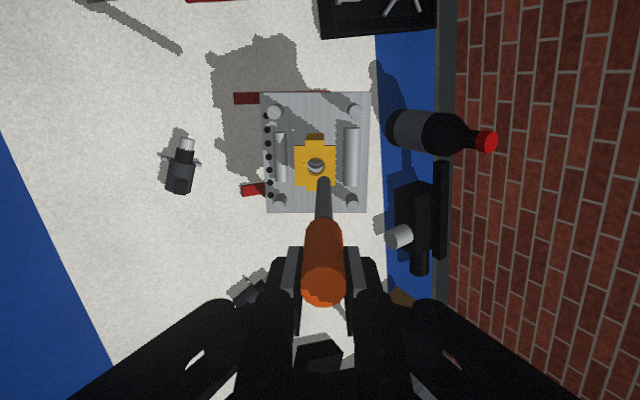

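The wrist view shows the eye hole at (316,165) on the yellow plate, with the rod tip just below it at about (323,182). I'll measure hole versus rod axis in this one camera.

```bash
cat >> h.py <<'E'
def eyefit(p,d,c):
    o=get_obs();R=Ro.from_euler("xyz",o["tcp_rot"],degrees=True).as_matrix()
    h=cv2.cvtColor(p,cv2.COLOR_RGB2HSV); m=cv2.inRange(h,(19,110,60),(33,255,255))
    k,l,s,ce=cv2.connectedComponentsWithStats(m); i=1+np.argmax(s[1:,4])
    P=cloud(c,d,l==i); e=(P-o["ee_pos"])@R
    zt=np.median(e[:,2]); q=e[abs(e[:,2]-zt)<.0035]
    a,_,_,_=np.linalg.lstsq(np.c_[q[:,:2],np.ones(len(q))],q[:,2],rcond=None)
    print("plate n",len(q),"tilt deg x,y",np.degrees(a[:2]).round(2),"z",zt.round(4),"bounds x",(np.percentile(q[:,0],[1,99])*1e3).round(1),"y",(np.percentile(q[:,1],[1,99])*1e3).round(1))
    # hole: non-yellow blob enclosed in plate
    f=np.zeros_like(m); cnt,hi=cv2.findContours((l==i).astype(np.uint8),cv2.RETR_CCOMP,cv2.CHAIN_APPROX_NONE)
    for ct,hh in zip(cnt,hi[0]):
        if hh[3]>=0 and cv2.contourArea(ct)>15:
            x=ct.reshape(-1,2).astype(float); n=cv2.undistortPoints(x.reshape(-1,1,2),np.array(c["camera_matrix"],float),np.array(c["dist"],float)).reshape(-1,2)
            C=np.array(c["R"]);dirs=(np.c_[n,np.ones(len(n))]@C)@R; og=(toworld(c,[0,0,0])-o["ee_pos"])@R
            X=og+dirs*((zt-og[2])/dirs[:,2])[:,None]
            (cx,cy),(w,hh2),an=cv2.fitEllipse((X[:,:2]*1e3).astype(np.float32)); print("hole tool mm",round(cx,2),round(cy,2),"size",round(w,1),round(hh2,1),"px",x.mean(0))
            print(" world",(o["ee_pos"]+R@np.r_[cx/1e3,cy/1e3,zt]).round(4))
E
python3 - <<'E'
from h import *
f=np.load("wrist3.npz");eyefit(f["p"],f["d"],calibration("wrist"))
E
```

```text
plate n 1461 tilt deg x,y [-0.16 -0.  ] z 0.1878 bounds x [-29.6  24.6] y [-32.5  10.4]
hole tool mm -2.79 -10.51 size 17.1 18.9 px [314.72 164.68]
 world [0.591  0.2282 0.1604]
```

Call:
servo_tool(
  moves=[
    [[0,0,0],[-0.0013,-0.0045,0],0],
    [[0,0,0],[-0.0013,-0.0046,0],0],
    [[0,0,0],[0,0,0.015],0],
    [[0,0,0],[0,0,0.02],0],
    [[0,0,0],[0,0,0.02],0],
    [[0,0,0],[0,0,0.005],0],
    [[0,0,0],[0,0,0],0],
    [[0,0,0],[0,0,0],0],
    [[0,0,0],[0,0,0],0],
  ],
)

```text
time: 10.85
ee_pos: [0.5287, 0.2372, 0.273]
tcp_rot: [149.9, -0.1, 82.5]
wrist_force: [-0.4, -0.2, -0.2]
opening: 0.0189
grasp_force: 59.1
```

Run:
```python
from h import *
o=get_obs();print(o["time"],o["ee_pos"].round(4),o["tcp_rot"].round(2),o["wrist_force"].round(2), "axial",(o["wrist_force"]@A).round(2))
p,d=camera("wrist");c=calibration("wrist");eyefit(p,d,c);rodfit([(c,d)])
cv2.imwrite("pics/w4.png",cv2.resize(p[100:260,220:420,::-1],(800,640),interpolation=cv2.INTER_CUBIC)[:600])
```

```text
10.85 [0.5287 0.2372 0.273 ] [ 1.499e+02 -9.000e-02  8.246e+01] [-0.36 -0.18 -0.16] axial 0.03
plate n 1896 tilt deg x,y [0.17 0.08] z 0.1291 bounds x [-24.7  26.3] y [-23.9  18.9]
n 1119 zmax 0.1299
axis x,y at tcp mm [ 0.94 -1.63] slope deg [-0.25  0.04] at z=.115 [ 0.43 -1.56] cost 0.07850498077985568
```

View pics/w4.png

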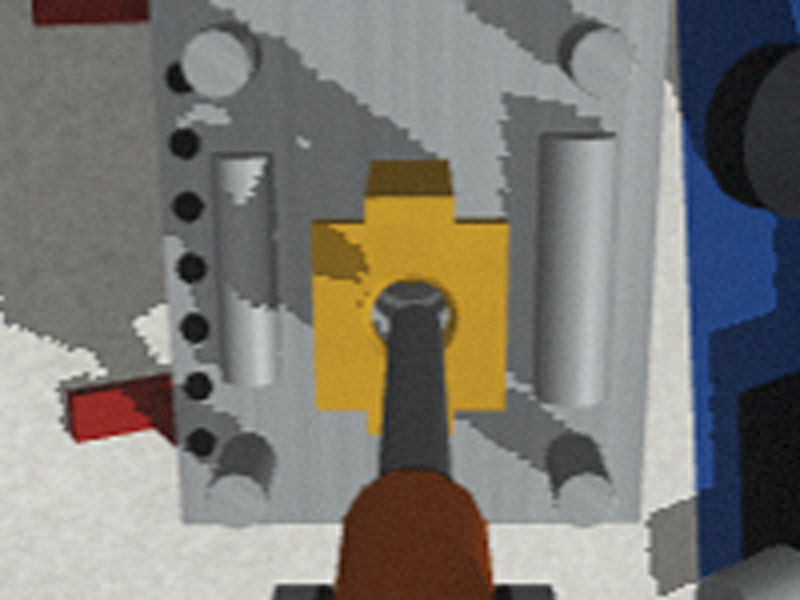

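The rod tip points into the eye hole (crop 412,320), within about 0.7 mm of centre and square to it. Advancing gently.

Call:
servo_tool(
  moves=[
    [[0,0,0],[0,-0.0005,0.004],0],
    [[0,0,0],[0,0,0.005],0],
    [[0,0,0],[0,0,0.005],0],
    [[0,0,0],[0,0,0.005],0],
    [[0,0,0],[0,0,0.005],0],
    [[0,0,0],[0,0,0.005],0],
    [[0,0,0],[0,0,0],0],
    [[0,0,0],[0,0,0],0],
  ],
)

```text
time: 11.7
ee_pos: [0.5427, 0.235, 0.2463]
tcp_rot: [150.0, -0.0, 82.4]
wrist_force: [-0.2, 0.8, -0.7]
opening: 0.0192
grasp_force: 59.1
```

Call:
servo_tool(
  moves=[
    [[0,0,0],[0,0,0.005],0],
    [[0,0,0],[0,0,0.005],0],
    [[0,0,0],[0,0,0.005],0],
    [[0,0,0],[0,0,0.005],0],
    [[0,0,0],[0,0,0.005],0],
    [[0,0,0],[0,0,0.005],0],
    [[0,0,0],[0,0,0],0],
    [[0,0,0],[0,0,0],0],
  ],
)

```text
time: 12.5
ee_pos: [0.5576, 0.2331, 0.2203]
tcp_rot: [150.0, -0.0, 82.4]
wrist_force: [-0.4, 0.5, -1.1]
opening: 0.019
grasp_force: 59.1
```

```bash
cat > s.py <<'E'
from h import *
o=get_obs();F=o["wrist_force"];print(o["time"],"axial",(F@A).round(2),"tool xy",(RT.T@F)[:2].round(2),"tau",(RT.T@o["torque"]).round(2),"depth mm past mouth",round(1e3*(.084-(o["ee_pos"]-np.array([.591,.2285,.161]))@A),1),o["ee_pos"].round(4),o["tcp_rot"].round(2),round(o["opening"],4))
E
python3 s.py
```

```text
12.5 axial -0.74 tool xy [ 0.4  -0.99] tau [0.56 0.04 0.02] depth mm past mouth 15.8 [0.5576 0.2331 0.2203] [ 1.4997e+02 -2.0000e-02  8.2440e+01] 0.019
```

Call:
servo_tool(
  moves=[
    [[0,0,0],[0,0,0.003],0],
    [[0,0,0],[0,0,0.003],0],
    [[0,0,0],[0,0,0.003],0],
    [[0,0,0],[0,0,0.003],0],
    [[0,0,0],[0,0,0],0],
  ],
)

```text
time: 13.0
ee_pos: [0.5635, 0.2322, 0.2093]
tcp_rot: [150.0, 0.0, 82.4]
wrist_force: [0.6, 0.3, -0.7]
opening: 0.0189
grasp_force: 59.1
```

Call:
servo_tool(
  moves=[
    [[0,0,0],[0,0,0.002],0],
    [[0,0,0],[0,0,0.002],0],
    [[0,0,0],[0,0,0],0],
    [[0,0,0],[0,0,0],0],
  ],
)

```text
time: 13.4
ee_pos: [0.5655, 0.2321, 0.2065]
tcp_rot: [150.0, -0.0, 82.4]
wrist_force: [0.6, -0.4, -1.1]
opening: 0.0189
grasp_force: 59.1
```

```bash
python3 s.py
```

```text
13.4 axial -1.27 tool xy [-0.35 -0.02] tau [ 0.54  0.05 -0.01] depth mm past mouth 31.7 [0.5655 0.2321 0.2065] [ 1.4997e+02 -2.0000e-02  8.2440e+01] 0.0189
```

Call:
servo_tool(
  moves=[
    [[0,0,0],[0,0,0.002],0],
    [[0,0,0],[0,0,0.002],0],
    [[0,0,0],[0,0,0],0],
    [[0,0,0],[0,0,0],0],
  ],
)

```text
time: 13.8
ee_pos: [0.5676, 0.2319, 0.2035]
tcp_rot: [149.9, -0.0, 82.4]
wrist_force: [-3.0, 0.1, 3.5]
opening: 0.0187
grasp_force: 59.6
```

Call:
servo_tool(
  moves=[
    [[0,0,0],[0,0,0.002],0],
    [[0,0,0],[0,0,0.002],0],
    [[0,0,0],[0,0,0],0],
    [[0,0,0],[0,0,0],0],
  ],
)

```text
time: 14.2
ee_pos: [0.5696, 0.2317, 0.2002]
tcp_rot: [149.9, -0.1, 82.5]
wrist_force: [-4.7, 0.9, 6.7]
opening: 0.0191
grasp_force: 59.9
```

Contact felt: the net axial push is about 9 N, rising at 1 N/mm as expected. Holding.

Call:
servo_tool(
  moves=[
    [[0,0,0],[0,0,0.0005],0],
    [[0,0,0],[0,0,0],0],
    [[0,0,0],[0,0,0],0],
    [[0,0,0],[0,0,0],0],
    [[0,0,0],[0,0,0],0],
    [[0,0,0],[0,0,0],0],
    [[0,0,0],[0,0,0],0],
    [[0,0,0],[0,0,0],0],
    [[0,0,0],[0,0,0],0],
    [[0,0,0],[0,0,0],0],
  ],
)

```text
time: 15.2
ee_pos: [0.5699, 0.2318, 0.1999]
tcp_rot: [149.9, -0.1, 82.5]
wrist_force: [-5.2, 0.2, 6.5]
opening: 0.019
grasp_force: 60.0
```

```bash
python3 s.py
```

```text
15.2 axial 8.19 tool xy [-0.44 -1.26] tau [ 0.88 -0.02 -0.04] depth mm past mouth 39.6 [0.5699 0.2318 0.1999] [ 1.4992e+02 -7.0000e-02  8.2460e+01] 0.019
```

Call:
servo_tool(
  moves=[
    [[0,0,0],[0,0,0],0],
    [[0,0,0],[0,0,0],0],
    [[0,0,0],[0,0,0],0],
    [[0,0,0],[0,0,0],0],
    [[0,0,0],[0,0,0],0],
    [[0,0,0],[0,0,0],0],
    [[0,0,0],[0,0,0],0],
  ],
)

```text
time: 15.9
ee_pos: [0.5699, 0.2318, 0.1999]
tcp_rot: [149.9, -0.1, 82.5]
wrist_force: [-5.8, 1.2, 6.7]
opening: 0.0191
grasp_force: 60.0
```

```bash
python3 s.py
```

```text
15.9 axial 8.71 tool xy [ 0.45 -1.76] tau [ 0.8  -0.05  0.04] depth mm past mouth 39.6 [0.5699 0.2318 0.1999] [ 1.4992e+02 -7.0000e-02  8.2460e+01] 0.0191
```

Call:
servo_tool(
  moves=[
    [[0,0,0],[0,0,-0.002],0],
    [[0,0,0],[0,0,-0.002],0],
    [[0,0,0],[0,0,-0.002],0],
    [[0,0,0],[0,0,-0.0005],0],
    [[0,0,0],[0,0,0],0],
    [[0,0,0],[0,0,0],0],
  ],
)

```text
time: 16.5
ee_pos: [0.5666, 0.2319, 0.2046]
tcp_rot: [150.0, -0.0, 82.4]
wrist_force: [-0.7, -0.5, 3.4]
opening: 0.0189
grasp_force: 59.4
```

```bash
python3 s.py
```

```text
16.5 axial 3.24 tool xy [-0.55  1.09] tau [ 0.2   0.03 -0.01] depth mm past mouth 33.9 [0.5666 0.2319 0.2046] [ 1.4996e+02 -2.0000e-02  8.2430e+01] 0.0189
```

Call:
servo_tool(
  moves=[
    [[0,0,0],[0,0,-0.0012],0],
    [[0,0,0],[0,0,0],0],
    [[0,0,0],[0,0,0],0],
    [[0,0,0],[0,0,0],24],
    [[0,0,0],[0,0,0],28],
    [[0,0,0],[0,0,0],34],
    [[0,0,0],[0,0,0],40],
    [[0,0,0],[0,0,0],50],
    [[0,0,0],[0,0,0],60],
    [[0,0,0],[0,0,0],70],
    [[0,0,0],[0,0,0],70],
    [[0,0,0],[0,0,0],70],
  ],
)

```text
time: 17.7
ee_pos: [0.5659, 0.232, 0.2059]
tcp_rot: [150.0, -0.0, 82.4]
wrist_force: [-0.5, 0.1, -0.6]
opening: 0.0595
grasp_force: 0.0
```

```bash
python3 s.py
python3 - <<'E'
from h import *
p,d=camera("wrist");c=calibration("wrist");rodfit([(c,d)])
cv2.imwrite("pics/w5.png",p[:,:,::-1])
E
```

```text
17.7 axial -0.31 tool xy [ 0.06 -0.75] tau [ 0.45 -0.03 -0.02] depth mm past mouth 32.5 [0.5659 0.232  0.2059] [ 1.4996e+02 -2.0000e-02  8.2440e+01] 0.0595
n 1534 zmax 0.0908
axis x,y at tcp mm [11.39 -7.3 ] slope deg [-10.66   9.59] at z=.115 [-10.    11.94] cost 15.664609678278744
```

View pics/w5.png

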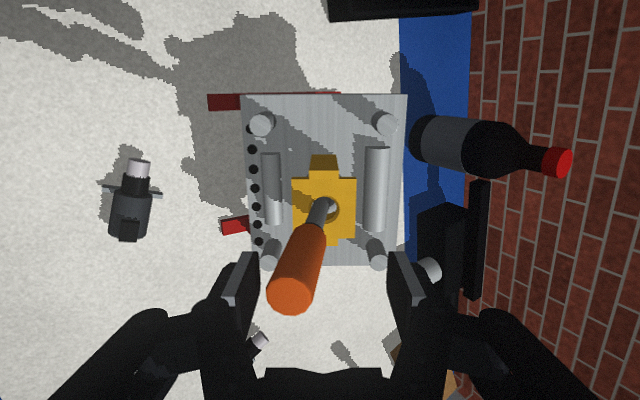

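The rod is released and standing in the eye, leaning slightly downhill (handle top at 290,295), clear of both fingers. Opening fully and withdrawing along the axis.

Call:
servo_tool(
  moves=[
    [[0,0,0],[0,0,0],100],
    [[0,0,0],[0,0,0],100],
    [[0,0,0],[0,0,0],100],
    [[0,0,0],[0,0,-0.01],100],
    [[0,0,0],[0,0,-0.015],100],
    [[0,0,0],[0,0,-0.02],100],
    [[0,0,0],[0,0,-0.02],100],
    [[0,0,0],[0,0,-0.02],100],
    [[0,0,0],[0,0,-0.02],100],
    [[0,0,0],[0,0,-0.02],100],
    [[0,0,0],[0,0,0],100],
    [[0,0,0],[0,0,0],100],
  ],
)

```text
time: 18.95
ee_pos: [0.5039, 0.2404, 0.3143]
tcp_rot: [149.9, -0.1, 82.5]
wrist_force: [-0.2, -1.0, -0.0]
opening: 0.0854
grasp_force: 0.0
```

```bash
python3 s.py
python3 - <<'E'
from h import *
M=np.array([.591,.2285,.161])-.03*A
def meas():
    p,d=camera("wrist");c=calibration("wrist")
    m=cv2.inRange(cv2.cvtColor(p,cv2.COLOR_RGB2HSV),(4,140,40),(17,255,255))>0
    P=(cloud(c,d,m)-M)@np.c_[RT[:,0],-RT[:,1],A]
    P=P[(P[:,2]>.05)&(P[:,2]<.2)&(np.hypot(P[:,0],P[:,1])<.05)]
    zt=np.percentile(P[:,2],98);T=P[P[:,2]>zt-.006]
    f=least_squares(lambda a:(np.hypot(P[:,0]-a[0]-a[2]*P[:,2],P[:,1]-a[1]-a[3]*P[:,2])-.0105)*1e3,[0,0,0,0],loss="soft_l1").x
    print("top z",zt.round(4),"top xy",T.mean(0).round(4),"axis at mouth",f[:2].round(4),"slope rad",f[2:].round(3),"tilt",np.hypot(*f[2:]).round(3))
    return p
meas();p=meas();cv2.imwrite("pics/w6.png",p[:,:,::-1])
n="scene"
for n in("scene","side"):
    camera(n);c=calibration(n)
    for t in("solenoid1","driver","cover"): print(n,t,[toworld(c,r["xyz"]).round(3).tolist() for r in mark_of(t,n)[:3]])
E
```

```text
18.95 axial -0.01 tool xy [-0.99 -0.08] tau [ 0.44 -0.02 -0.06] depth mm past mouth -92.7 [0.5039 0.2404 0.3143] [ 1.4993e+02 -6.0000e-02  8.2470e+01] 0.0854
top z 0.1268 top xy [-0.0029  0.016   0.1251] axis at mouth [-0.0011 -0.0001] slope rad [-0.027  0.141] tilt 0.143
top z 0.1272 top xy [-0.0028  0.0157  0.1255] axis at mouth [-0.0005  0.0002] slope rad [-0.032  0.133] tilt 0.137
scene solenoid1 [[0.522, -0.004, 0.001], [0.499, -0.17, 0.003], [0.475, 0.225, 0.001]]
scene driver [[0.527, 0.427, 0.005]]
scene cover [[0.455, -0.418, -0.0]]
side solenoid1 [[0.524, 0.002, -0.005], [0.505, -0.169, 0.002], [0.591, 0.227, 0.163]]
side driver [[0.531, 0.423, -0.001]]
side cover [[0.465, -0.422, 0.004]]
```

View pics/w6.png

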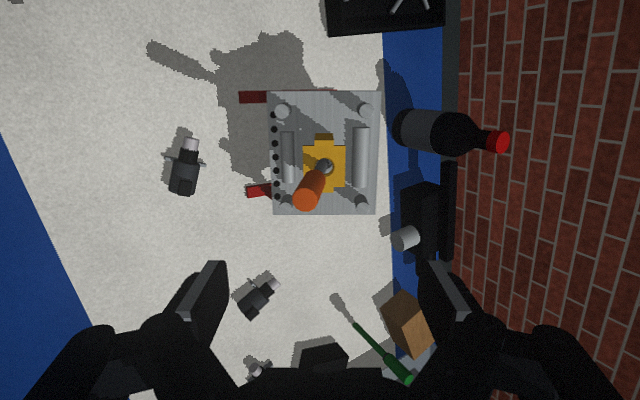

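The rod stands 33 mm deep and leans 0.14 rad (limit 0.22), at rest, and the bystanders haven't moved. Handing in.

```bash
python3 -c "
from workcell import *
print(job_done())"
```

```text
the job is handed in; nothing more can be done
None
```

I handed the job in at about 19 s: the rod went through the eye, pressed the spool at about 9 N for 1.7 s, and now stands released, about 33 mm down the bore and leaning 0.14 rad. The bystanders have not moved, but the hand-in call gave no verdict.

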